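Move the blue battery pack from rack to charger by way of the changeover stand

ROBOT

A 7-joint arm with a two-finger parallel gripper is mounted at the origin on the work surface. World frame = base frame: x ahead of the robot, y to its left, z up, the work surface at z = 0. Lengths are in m, angles in rad, forces in N, time in s.
With the tool pointing down it reaches from about 0.4 to 0.85 m from the base axis. Payload 10.4 kg.
Tool frame: the origin (TCP) lies midway between the tips of the shut fingers; the grasp point (between the pads) lies 19 mm behind it (r.grasp_offset is the distance from the TCP to the grasp point, in m); x points along the fingers, y is the direction in which the jaws open and shut, and the axes are right-handed (so a half turn about x gives the same grasp; the last joint's range is limited). The gripper opens to 87 mm and grips with 3 to 60 N. Pads are 19 mm wide; open, the fingers measure 117 mm over their backs; the gripper's body (75 mm by 190 mm) begins 51 mm behind the grasp point.
Start: joints at [-1.324, 0.332, -0.065, 1.46, 0.022, 1.35, -0.088], TCP at [0.167, 0.602, 0.223] pointing down, gripper open.
Joint ranges: [-2.6, 2.6], [-0.5, 2.12], [-1.47, 1.34], [0.16, 2.42], [-1.27, 4.41], [0.06, 2.06], [-2.6, 2.6]. Speed limits (rad/s): [2.22, 2.22, 2.79, 2.79, 3.14, 3.14, 3.14].

INTERFACE

Orientations are given as a unit quaternion [x, y, z, w].
In Python, from bench import r, vision, close_job gives the robot as it stands. The module is installed in compiled form; this text tells all that it offers.
- The arm moves only by the shell command python3 -m pendant 'ROWS' [OPENING] [FORCE]. ROWS is text: rows parted by semicolons, each of 6 numbers parted by spaces: the shift along the tool's x, y, z in units of 0.25 m (1.0 is 0.25 m), then the turn, a rotation vector about the tool's x, y, z in units of 1.5 rad (1.0 is 1.5 rad). A call has 1 to 8 rows; each row is the pose to reach, as a shift and turn from the pose commanded when the call began, along the tool's axes at that moment; what a row does not reach only later rows make up. A row lasts 1/10 s, in which the tool goes at most 50 mm and 8.59 degrees, less where a joint would pass 70% of its speed; a pose out of reach is approached as far as the arm can. A call with a number of a shift or a turn outside -1 to 1 is refused whole. A call with a gripper value outside its range is refused whole. OPENING is the gripper command: -1 is shut, 1 is fully open, values between are in proportion, set as the call begins (- or left out, the last holds). The fingers move at their own pace and stop on an object; FORCE is the grip in N (left out, the last holds). Time passes only in rows, so rows that repeat a pose let the fingers close. It gives the time, the measured TCP pose, the force and the opening at its end, in the units of the state.
- r.read_state(): the state, without advancing time (a new reading comes with each control period).
- vision.camera(name): name is "scene" or "top" or "wrist"; returns (picture, depth): 420x560x3 uint8, blue, green, red; 420x560 float32, m along the optical axis (not along the pixel's ray), 0 where there is no reading.
- vision.get_calibration(name): a dict with "camera_matrix" (3x3 intrinsics, pixels), "rvec" (rotation vector, rad) and "tvec" (3), from world to camera coordinates, as OpenCV has them. Camera axes: x right, y down, z forward; pixel columns grow to the right and rows downward; lengths in m; the calibration is good to about 2 mm. A picture is of the moment at which its call begins: read the wrist's pose just before it. get_calibration takes no time and is no camera call; for the wrist camera it gives the pose at the moment of the call.
- close_job(): hands the job in, once; it reports no verdict.
The state is a dict: "time": time; "joint_positions": joint angles; "joint_vel": joint speeds; "joint_torque": joint torques, N m; "ee_pos": TCP position; "eef_rot": TCP orientation; "ft_force": force on the tool from outside, world axes, zero at the start; "torque": the same for the moment, N m; "width": finger opening in m.
Only numpy, scipy, OpenCV 4.12 (cv2) and the standard library are available. Lean on these libraries where they do the work, as an engineer would, in place of code of your own. Each camera call takes 0.05 s, during which the arm holds its last target. There are 200 camera calls.

TASK

Put the blue glue-gun battery on charge. In the plywood rack it can only be held by its two narrow ends, and in the charger only by its two broad sides, so first set it upright on the black-topped stand and let go, then take it by its broad sides and set it down gently in the charger, upright, square and fully home between the two end posts. Leave the red battery standing in the rack, and do not drop the blue one.

Things in the scene. Friction and masses are not known exactly. Their poses are not given: they have to be found in the camera images.
- pack_blue_center (a point): Centre (half-way up) of the blue battery pack: upright block 54 mm long (x), 34 wide (y), 64 high (z), 0.3 kg, black panel on top, same either way round. Stands in one of two bays of a plywood rack, underside 8 mm above the table. Dividers, tops 46 mm above the table, stand 2 mm from its broad sides: only its ends are free to grip (4 mm high lips lie 5 mm beyond them).
- pack_red_center (a point): Centre (half-way up) of the red battery pack, the same in size and shape as the blue one and standing in the other bay of the rack, 48 mm beside it (along y of either pack). It must stay there.
- stand_top (a point): Centre of the top of the changeover stand: a flat black rubber plate, 100 mm (its x) by 80 mm (its y), level, 30 mm above the table, fixed to the table. A pack stands freely on it and can be gripped on all four sides. Any yaw will do.
- charger_seat (a point): Centre of the charger's seat: flat grey platform, white patch, 14 mm above the table, fixed. A pack stands on it with its x along the seat's x, either way round. A post 40 mm above the seat at the -x end and a tower 64 mm above it at +x, 66 mm apart: no finger fits at the ends. Both y sides are open, base 45 mm to either side. Behind the tower a black housing, 36 mm above the seat, ends at x = 101 mm.
Things that resemble listed ones, but are neither listed nor needed, are in the scene too. Of the things shaped like the part that bears pack_blue_center, the blue one is meant. Leave any green look-alike of the part that bears pack_red_center alone.

How it is judged:
By the outcome, as a careful person would: the job done as asked, in the order asked, and still so for the second after the job is handed in, with the robot touching nothing.
It also fails if it takes over 59 s, if anything falls off the work surface, if the arm or the gripper's body presses on something with over 40 N, if the wrist force passes 120 N, or if a joint passes its speed limit or range.

## Working session

There is one attempt and no reset: what is moved stays moved. The work goes in short steps, Python scripts to look and compute and a shell command to move; the robot and the scene stay as the last step left them, time stands still between calls to the robot, and variables do not carry over. Pictures are saved under pics/ and viewed, about 8 in all and at most 12, crops included, and the job is handed in when it is done.

```bash
mkdir -p pics; cat > h.py <<'E'
import numpy as np, cv2
from bench import r, vision
from scipy.spatial.transform import Rotation as R
def cal(n):
    c=vision.get_calibration(n); K=np.array(c["camera_matrix"]); Rm=cv2.Rodrigues(np.array(c["rvec"],float))[0]; t=np.array(c["tvec"],float).ravel()
    return K,Rm,t
def ray(c,uv,z):
    K,Rm,t=c; o=-Rm.T@t; d=Rm.T@np.linalg.inv(K)@np.array([uv[0],uv[1],1.]); return o+d*(z-o[2])/d[2]
def cloud(c,D):
    K,Rm,t=c; v,u=np.indices(D.shape); P=np.stack([(u-K[0,2])/K[0,0]*D,(v-K[1,2])/K[1,1]*D,D],-1); return (P-t)@Rm
def shift(world,):  # world vec -> tool units
    s=r.read_state(); return R.from_quat(s["eef_rot"]).inv().apply(world)/0.25
E
python3 - <<'E'
from h import *
s=r.read_state(); print({k:np.round(v,3) for k,v in s.items()})
print(R.from_quat(s["eef_rot"]).as_matrix().round(3))
for n in ["top","scene"]:
    c=cal(n); im,D=vision.camera(n); cv2.imwrite(f"pics/{n}0.png",im); np.save(n,D); print(n,c[0].round(0).tolist(),(-c[1].T@c[2]).round(3),c[1].round(2).tolist())
E
```

```text
{'time': np.float64(0.0), 'joint_positions': array([-1.324,  0.333, -0.065,  1.461,  0.022,  1.35 , -0.089]), 'joint_vel': array([-0.   , -0.001,  0.001,  0.001, -0.001,  0.003, -0.001]), 'joint_torque': array([ 0.0000e+00, -6.2326e+01,  2.4000e-02, -3.8990e+01, -6.1000e-02,
        4.0000e-02,  0.0000e+00]), 'ee_pos': array([0.166, 0.602, 0.222]), 'eef_rot': array([ 0.095,  0.701, -0.096,  0.701]), 'ft_force': array([ 0.609, -0.659, -0.59 ]), 'torque': array([ 0.024, -0.022, -0.051]), 'width': np.float64(0.087)}
[[-0.     0.266  0.964]
 [-0.001  0.964 -0.266]
 [-1.    -0.001  0.   ]]
top [[455.0, 0.0, 280.0], [0.0, 455.0, 222.0], [0.0, 0.0, 1.0]] [ 0.403 -0.025  1.061] [[-0.02, -1.0, -0.0], [-1.0, 0.02, -0.07], [0.07, -0.0, -1.0]]
scene [[404.0, 0.0, 284.0], [0.0, 404.0, 208.0], [0.0, 0.0, 1.0]] [1.096 0.127 0.666] [[-0.22, 0.98, 0.01], [0.68, 0.16, -0.71], [-0.69, -0.15, -0.7]]
```

View pics/top0.png

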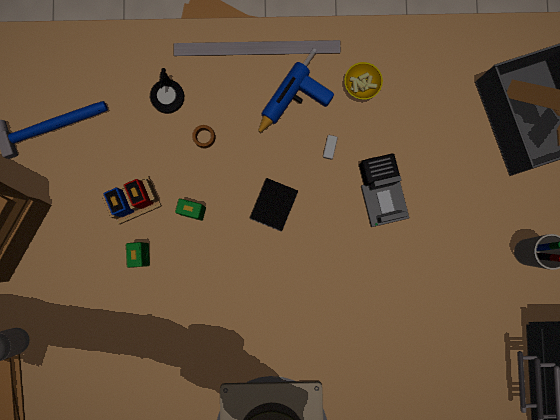

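View pics/scene0.png

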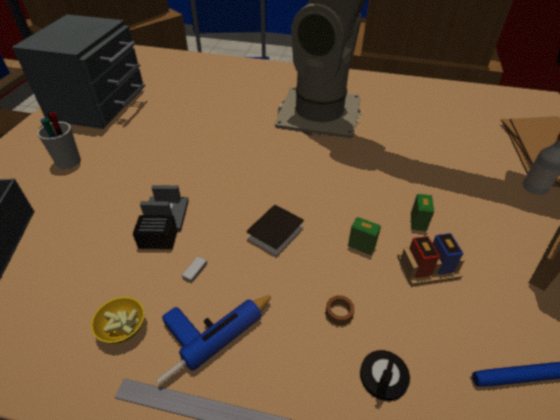

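Top view: the blue pack is at about (117,201) and the red at (138,193), both in the rack. The look-alikes are green packs at (190,208) and (138,254); other blue things are the glue gun (300,90) and the hammer (60,120). The stand is at (274,204) and the charger at (385,190), with its housing and tower toward the top and the seat patch at (387,203). I choose the blue block in the rack at (117,201).

```bash
python3 - <<'E'
from h import *
c=cal("top"); im=cv2.imread("pics/top0.png"); D=np.load("top.npy"); P=cloud(c,D)
hsv=cv2.cvtColor(im,cv2.COLOR_BGR2HSV)
def rect(m,z,name):
    n,l,st,ce=cv2.connectedComponentsWithStats(m.astype(np.uint8)); 
    if n<2: print(name,"none");return
    k=1+st[1:,4].argmax(); v,u=np.where(l==k)
    W=np.array([ray(c,(a,b),z)[:2] for a,b in zip(u,v)],np.float32)
    q=cv2.minAreaRect(W*1000); print(name,len(u),np.round(q[0],1),np.round(q[1],1),round(q[2],1),"zmed",np.median(P[l==k][:,2]).round(4))
box=lambda a,b,e,f:(np.indices(D.shape)[1]>a)&(np.indices(D.shape)[1]<b)&(np.indices(D.shape)[0]>e)&(np.indices(D.shape)[0]<f)
Z=P[...,2]
rk=box(95,165,170,230)
rect(rk&(Z>.062)&(P[...,1]>0)&(Z<.085)&(hsv[...,0]>100)&(hsv[...,0]<130),.072,"blue-ish top")
rect(rk&(Z>.062)&(Z<.085),.072,"both tops")
rect(box(240,310,170,240)&(Z>.02)&(Z<.04),.03,"stand")
rect(box(350,420,140,235)&(Z>.006)&(Z<.024),.014,"chg base")
rect(box(350,420,140,235)&(Z>.006),.014,"chg all")
rect(box(350,420,140,235)&(Z>.04)&(Z<.06),.050,"housing")
rect(box(350,420,140,235)&(Z>.065),.078,"tower")
rect(box(360,415,180,225)&(hsv[...,2]>190)&(hsv[...,1]<50),.014,"patch")
a=cv2.resize(im[165:235,90:200],None,fx=4,fy=4,interpolation=2); b=cv2.resize(im[145:235,350:420],None,fx=4,fy=4,interpolation=2)
o=np.zeros((360,720,3),np.uint8);o[:280,:440]=a;o[:360,440:]=b;cv2.imwrite("pics/crop1.png",o)
E
```

```text
blue-ish top 192 [527.6 332.4] [54.7 35.4] 21.9 zmed 0.0706
both tops 406 [527.7 332.7] [55.  36.2] 22.5 zmed 0.0713
stand 1533 [519.  -12.9] [ 79.8 100.1] 66.8 zmed 0.0291
chg base 1334 [ 545.7 -264.8] [148.1  90.7] 12.1 zmed 0.013
chg all 2578 [ 550. -266.] [156.1  94.9] 12.1 zmed 0.0169
housing 800 [ 587.1 -255.2] [67.4 76.5] 12.7 zmed 0.0489
tower 167 [ 559.4 -261.4] [12.9 61.5] 12.2 zmed 0.0767
patch none
```

View pics/crop1.png

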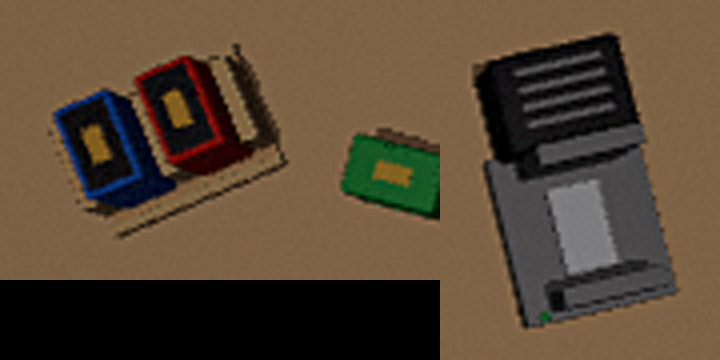

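The crop confirms it: the blue pack is the outer one in the rack, with its top at about (525,332) mm and yaw about 22°. The charger has the tower and housing at +x, yaw about 12°. Next I check the path for tall obstacles.

```bash
python3 - <<'E'
from h import *
for n in ["top","scene"]:
    P=cloud(cal(n),np.load(n+".npy")); Z=P[...,2]
    for x in np.arange(.1,.75,.05):
        print(n,round(x,2),[int(1000*Z[m].max()) if (m:=(abs(P[...,0]-x)<.025)&(abs(P[...,1]-y)<.025)&(np.load(n+".npy")>0)).any() else -1 for y in np.arange(.2,.75,.05)])
E
```

```text
top 0.1 [4, 4, 4, 5, 4, 5, 5, 28, 27, -1, -1]
top 0.15 [5, 4, 5, 5, 3, 5, 6, 11, 29, -1, -1]
top 0.2 [5, 4, 4, 4, 4, 5, 4, 106, 27, -1, -1]
top 0.25 [5, 4, 4, 5, 5, 4, 4, 106, 70, -1, -1]
top 0.3 [4, 5, 5, 4, 3, 4, 5, 4, 4, -1, -1]
top 0.35 [4, 4, 4, 4, 6, 7, 5, 5, 45, -1, -1]
top 0.4 [4, 5, 67, 5, 4, 5, 4, 85, 79, -1, -1]
top 0.45 [4, 4, 66, 4, 5, 5, 4, 144, -1, -1, -1]
top 0.5 [69, 68, 76, 75, 4, 5, 167, 166, -1, -1, -1]
top 0.55 [65, 74, 78, 76, 4, 5, 183, 163, 78, -1, -1]
top 0.6 [4, 44, 68, 4, 4, 5, 4, 4, 5, 3, -1]
top 0.65 [4, 4, 5, 5, 4, 5, 5, 4, 29, 1, -1]
top 0.7 [4, 4, 6, 4, 5, 27, 29, 27, 29, -1, -1]
scene 0.1 [2, 2, 2, 3, 2, 2, 295, 295, 25, -1, -1]
scene 0.15 [3, 2, 3, 3, 2, 2, 300, 8, 25, -1, -1]
scene 0.2 [3, 2, 3, 3, 3, 2, 301, 153, 9, 19, -1]
scene 0.25 [2, 2, 2, 2, 3, 2, 2, 146, 124, 2, -1]
scene 0.3 [2, 3, 3, 2, 2, 2, 2, 1, 2, -1, -1]
scene 0.35 [2, 4, 3, 2, 3, 2, 3, 2, 13, -1, -1]
scene 0.4 [2, 46, 66, 2, 2, 2, 2, 46, 37, -1, -1]
scene 0.45 [2, 3, 67, 1, 2, 2, 2, 81, -1, -1, -1]
scene 0.5 [66, 70, 74, 75, 2, 3, 89, 89, -1, -1, -1]
scene 0.55 [66, 74, 75, 75, 3, 3, 103, 74, -1, -1, -1]
scene 0.6 [2, 45, 71, 2, 2, 2, 3, 2, -1, -1, -1]
scene 0.65 [3, 3, 2, 2, 2, 2, 2, 2, -1, -1, -1]
scene 0.7 [3, 3, 3, 3, 3, 25, 27, 2, -1, -1, -1]
```

```bash
python3 -m pendant '-0.12 0 0 0 0 0; -0.12 -0.2 0.25 0.1 0 0; -0.12 -0.35 0.45 0.2 0 0; -0.12 -0.45 0.6 0.3 0 0; -0.12 -0.55 0.75 0.4 0 0; -0.12 -0.6 0.9 0.5 0 0; -0.12 -0.65 1 0.61 0 0; -0.12 -0.65 1 0.61 0 0' 1 25; python3 - <<'E'
from h import *
s=r.read_state();M=R.from_quat(s["eef_rot"]).as_matrix();print(M.round(3).tolist(),np.degrees(np.arctan2(M[1,1],M[0,1])),shift(np.array([.5277,.3325,.20])-s["ee_pos"]))
E
```

```text
time: 0.9
ee_pos: [0.3698, 0.3734, 0.2527]
eef_rot: [0.399, 0.583, -0.399, 0.584]
ft_force: [-1.0, 0.5, -0.1]
width: 0.0865
[[0.002, 0.932, 0.362], [-0.001, 0.362, -0.932], [-1.0, 0.001, 0.002]] 21.22673902886742 [0.21230324 0.52938793 0.38076858]
```

```bash
python3 -m pendant '0.05 0.25 0.15 0 0 0; 0.15 0.4 0.25 0 0 0; 0.21 0.53 0.38 0 0 0; 0.21 0.53 0.38 0 0 0; 0.21 0.53 0.38 0 0 0; 0.21 0.53 0.38 0 0 0'; cat > w.py <<'E'
import sys
from h import *
c=cal("wrist"); s=r.read_state(); im,D=vision.camera("wrist"); cv2.imwrite(f"pics/{sys.argv[1]}.png",im); np.savez("w.npz",D=D,im=im,K=c[0],R=c[1],t=c[2])
print(s["time"],s["ee_pos"].round(4),"cam",(-c[1].T@c[2]).round(3))
E
python3 w.py w1
```

```text
time: 1.5
ee_pos: [0.5222, 0.3413, 0.1996]
eef_rot: [0.394, 0.587, -0.395, 0.586]
ft_force: [-0.6, 0.2, 0.1]
width: 0.0872
1.5 [0.5222 0.3413 0.1996] cam [0.49  0.417 0.361]
```

View pics/w1.png

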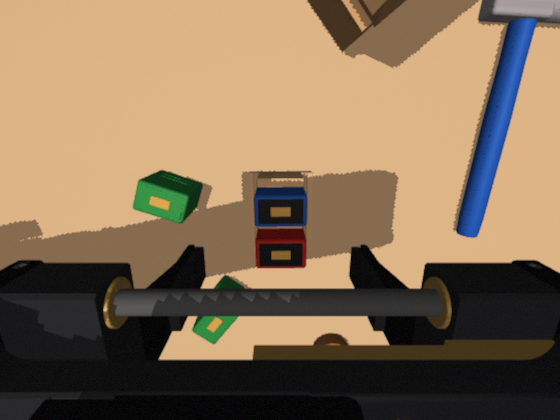

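The wrist view shows the blue pack top at (280,208), red at (281,249) and rack rails at (282,180). The green packs at (168,196) and (218,310) are clear of it.

```bash
cat > m.py <<'E'
from h import *
f=np.load("w.npz"); D=f["D"]; c=(f["K"],f["R"],f["t"]); P=cloud(c,D); im=f["im"]; hsv=cv2.cvtColor(im,cv2.COLOR_BGR2HSV)
def rect(m,z,name,cc=c):
    n,l,st,ce=cv2.connectedComponentsWithStats(m.astype(np.uint8)); k=1+st[1:,4].argmax(); v,u=np.where(l==k)
    W=np.array([ray(cc,(a,b),z)[:2] for a,b in zip(u,v)],np.float32); q=cv2.minAreaRect(W*1000)
    print(name,len(u),np.round(q[0],1),np.round(q[1],1),round(q[2],1),"zmed",np.median(P[l==k][:,2]).round(4)); return q
def box(a,b,e,g): v,u=np.indices(D.shape); return (u>a)&(u<b)&(v>e)&(v<g)
E
python3 - <<'E'
from m import *
Z=P[...,2]
q=rect(box(240,320,180,229)&(Z>.064)&(Z<.08),.072,"blue")
rect(box(240,320,231,275)&(Z>.064)&(Z<.08),.072,"red")
s=r.read_state();M=R.from_quat(s["eef_rot"]).as_matrix();print(s["time"],s["ee_pos"],np.degrees(np.arctan2(M[1,1],M[0,1])),shift(np.array([*np.array(q[0])/1000,.022])-s["ee_pos"]))
E
```

```text
blue 1713 [526.1 335.9] [53.4 33.8] 22.2 zmed 0.0715
red 1550 [544.3 292.7] [53.2 35.8] 22.2 zmed 0.0715
1.55 [0.5217065  0.34208329 0.20014588] 22.19951794717209 [0.71255886 0.00743154 0.0299598 ]
```

```bash
python3 -m pendant '0.1 0.01 0.028 0 0 0; 0.25 0.01 0.028 0 0 0; 0.35 0.01 0.028 0 0 0; 0.45 0.01 0.028 0 0 0; 0.45 0.01 0.028 0 0 0; 0.45 0.01 0.028 0 0 0' 1 25; python3 - <<'E'
from h import *
s=r.read_state();M=R.from_quat(s["eef_rot"]).as_matrix();print(s["time"],s["ee_pos"],s["ft_force"],np.degrees(np.arctan2(M[1,1],M[0,1])),shift(np.array([.5264,.335,.022])-s["ee_pos"]))
E
```

```text
time: 2.15
ee_pos: [0.5271, 0.3367, 0.0887]
eef_rot: [0.395, 0.587, -0.394, 0.587]
ft_force: [-0.2, -0.5, 0.9]
width: 0.0872
2.15 [0.52709028 0.33665201 0.08872791] [-0.22393725 -0.48279814  0.88298372] 22.211370804392075 [ 0.26690477 -0.00521014  0.00527395]
```

```bash
python3 -m pendant '0.06 -0.005 0.004 0 0 0; 0.12 -0.005 0.004 0 0 0; 0.17 -0.005 0.004 0 0 0; 0.22 -0.005 0.004 0 0 0; 0.262 -0.005 0.004 0 0 0; 0.262 -0.005 0.004 0 0 0; 0.262 -0.005 0.004 0 0 0; 0.262 -0.005 0.004 0 0 0' 1 25;  python3 -m pendant '0 0 0 0 0 0; 0 0 0 0 0 0; 0 0 0 0 0 0; 0 0 0 0 0 0; 0 0 0 0 0 0; 0 0 0 0 0 0; 0 0 0 0 0 0; 0 0 0 0 0 0' -1 25
```

```text
time: 2.95
ee_pos: [0.5274, 0.3344, 0.0227]
eef_rot: [0.395, 0.586, -0.394, 0.587]
ft_force: [-1.3, -0.4, 0.5]
width: 0.0873
time: 3.75
ee_pos: [0.5271, 0.3342, 0.0221]
eef_rot: [0.395, 0.587, -0.395, 0.587]
ft_force: [0.7, 0.5, -0.3]
width: 0.0541
```

Gripped at 54 mm, which is the pack's length. Now lift slowly at first.

```bash
python3 -m pendant '-0.02 0 0 0 0 0; -0.05 0 0 0 0 0; -0.1 0 0 0 0 0; -0.16 0 0 0 0 0; -0.24 0 0 0 0 0; -0.34 0 0 0 0 0; -0.44 0 0 0 0 0; -0.44 0 0 0 0 0' -1 30; python3 - <<'E'
from h import *
s=r.read_state();M=R.from_quat(s["eef_rot"]).as_matrix();print(s["time"],s["ee_pos"],s["ft_force"],s["width"],shift(np.array([.519,-.0129,.133])-s["ee_pos"]))
E
```

```text
time: 4.55
ee_pos: [0.5289, 0.3353, 0.1372]
eef_rot: [0.397, 0.586, -0.392, 0.587]
ft_force: [1.4, 0.0, -3.5]
width: 0.0542
4.55 [0.52894523 0.33530825 0.13715446] [ 1.36471084  0.01184846 -3.52687244] 0.054200324438827184 [ 0.00980684 -0.56100514  1.27554676]
```

```bash
python3 -m pendant '0 -0.03 0.07 0 0 0; 0 -0.08 0.18 0 0 0; 0 -0.14 0.32 0 0 0; 0 -0.2 0.46 0.03 0 0; 0 -0.26 0.6 0.06 0 0; 0 -0.32 0.73 0.09 0 0; 0 -0.37 0.85 0.116 0 0; 0 -0.42 0.95 0.116 0 0'; python3 -m pendant '0 0 0 0 0 0; 0 0 0 0 0 0'; python3 - <<'E'
from h import *
s=r.read_state();M=R.from_quat(s["eef_rot"]).as_matrix();print(s["time"],s["ee_pos"],s["ft_force"],s["width"],np.degrees(np.arctan2(M[1,1],M[0,1])),shift(np.array([.519,-.0129,.09])-s["ee_pos"]))
E
```

```text
time: 5.35
ee_pos: [0.5181, 0.0717, 0.1314]
eef_rot: [0.445, 0.55, -0.446, 0.549]
ft_force: [0.8, 0.8, -3.1]
width: 0.0537
time: 5.55
ee_pos: [0.5184, 0.0736, 0.1315]
eef_rot: [0.445, 0.55, -0.445, 0.549]
ft_force: [0.1, 0.2, -3.9]
width: 0.0536
5.55 [0.51840861 0.07360357 0.13152918] [ 0.09974326  0.16621426 -3.91958797] 0.05357192474222651 12.046812917384829 [ 0.16605417 -0.06975936  0.33894821]
```

```bash
python3 -m pendant '0 -0.01 0.06 0 0 0; 0 -0.03 0.15 0 0 0; 0.05 -0.05 0.24 0 0 0; 0.1 -0.065 0.31 0 0 0; 0.16 -0.07 0.339 0 0 0; 0.22 -0.07 0.339 0 0 0; 0.26 -0.07 0.339 0 0 0; 0.26 -0.07 0.339 0 0 0'; python3 -m pendant '0 0 0 0 0 0; 0 0 0 0 0 0'; python3 - <<'E'
from h import *
s=r.read_state();print(s["ee_pos"],s["width"])
im,D=vision.camera("scene"); cv2.imwrite("pics/s2.png",cv2.resize(im[140:320,180:420],None,fx=3,fy=3,interpolation=2))
E
```

```text
time: 6.35
ee_pos: [0.5187, -0.0118, 0.0656]
eef_rot: [0.443, 0.551, -0.445, 0.55]
ft_force: [-0.5, 0.6, -3.7]
width: 0.0539
time: 6.55
ee_pos: [0.5203, -0.0117, 0.0677]
eef_rot: [0.444, 0.55, -0.444, 0.55]
ft_force: [0.4, 0.3, -3.0]
width: 0.0535
[ 0.52031048 -0.01172509  0.06773436] 0.05353935760700881
```

View pics/s2.png

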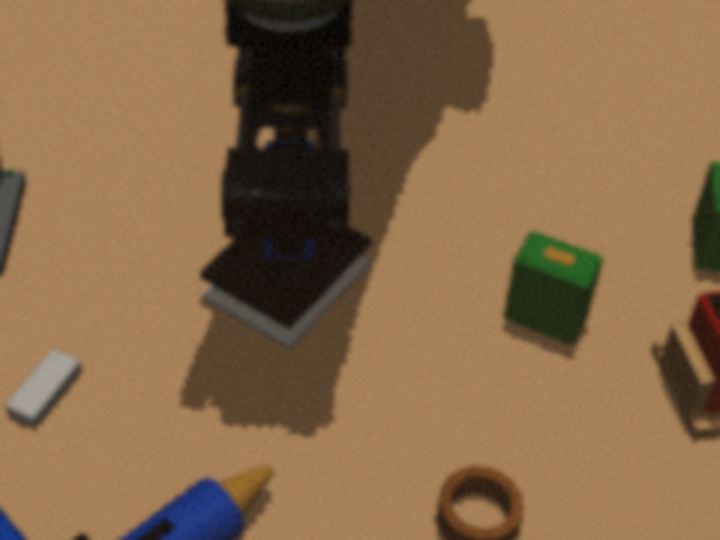

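The blue pack, at about (290,245), hangs behind the finger over the black stand. The red one is still in the rack. Now lower it gently.

```bash
python3 -m pendant '0.02 0 0 0 0 0; 0.04 0 0 0 0 0; 0.055 0 0 0 0 0; 0.065 0 0 0 0 0; 0.072 0 0 0 0 0; 0.078 0 0 0 0 0; 0.082 0 0 0 0 0; 0.082 0 0 0 0 0'; python3 -m pendant '0.004 0 0 0 0 0; 0.007 0 0 0 0 0;0.007 0 0 0 0 0'
```

```text
time: 7.4
ee_pos: [0.5198, -0.012, 0.0465]
eef_rot: [0.444, 0.55, -0.444, 0.55]
ft_force: [-0.9, -0.4, -3.9]
width: 0.054
time: 7.7
ee_pos: [0.5197, -0.012, 0.0447]
eef_rot: [0.444, 0.55, -0.444, 0.55]
ft_force: [0.2, 0.3, -3.2]
width: 0.0533
```

```bash
python3 -m pendant '0.003 0 0 0 0 0; 0.005 0 0 0 0 0;0.005 0 0 0 0 0'; python3 -m pendant '0.003 0 0 0 0 0; 0.005 0 0 0 0 0;0.005 0 0 0 0 0'
```

```text
time: 8.0
ee_pos: [0.5199, -0.0119, 0.0441]
eef_rot: [0.444, 0.55, -0.444, 0.55]
ft_force: [-2.4, -0.7, 5.1]
width: 0.0541
time: 8.3
ee_pos: [0.5199, -0.012, 0.044]
eef_rot: [0.445, 0.55, -0.444, 0.55]
ft_force: [-11.6, -0.1, 22.7]
width: 0.0535
```

Contact at z = 0.044, as predicted. Back off the pressure, release and rise.

```bash
python3 -m pendant '-0.005 0 0 0 0 0; -0.005 0 0 0 0 0'; python3 -m pendant '0 0 0 0 0 0; 0 0 0 0 0 0; 0 0 0 0 0 0; 0 0 0 0 0 0; 0 0 0 0 0 0; 0 0 0 0 0 0; 0 0 0 0 0 0' 1; python3 -m pendant '-0.04 0 0 0 0 0; -0.1 0 0 0 0 0; -0.2 0 0 0 0 0; -0.3 0 0 0 0 0; -0.4 0 0 0 0 0; -0.48 0 0 0 0 0; -0.48 0 0 0 0 0; -0.48 0 0 0 0 0'; python3 w.py w2;python3 - <<'E'
from m import *
Z=P[...,2]
rect((Z>.08)&(Z<.105)&(abs(P[...,0]-.52)<.06)&(abs(P[...,1]+.012)<.06),.094,"pack")
s=r.read_state();M=R.from_quat(s["eef_rot"]).as_matrix();print(s["ee_pos"],s["ft_force"],np.degrees(np.arctan2(M[1,1],M[0,1])))
E
```

```text
time: 8.5
ee_pos: [0.5201, -0.012, 0.0441]
eef_rot: [0.445, 0.55, -0.444, 0.55]
ft_force: [-3.2, -0.6, 6.7]
width: 0.0537
time: 9.2
ee_pos: [0.5198, -0.012, 0.0435]
eef_rot: [0.444, 0.55, -0.444, 0.55]
ft_force: [-0.5, -0.1, 0.4]
width: 0.0866
time: 10.0
ee_pos: [0.5199, -0.012, 0.164]
eef_rot: [0.445, 0.55, -0.444, 0.55]
ft_force: [0.5, -0.7, -0.8]
width: 0.0868
10.0 [ 0.5199 -0.012   0.164 ] cam [0.501 0.068 0.326]
pack 2692 [518.   -9.7] [53.1 35.4] 12.1 zmed 0.0936
[ 0.51943658 -0.0119932   0.16321829] [ 0.39833956 -0.4920992  -0.84525514] 12.147097684142093
```

View pics/w2.png

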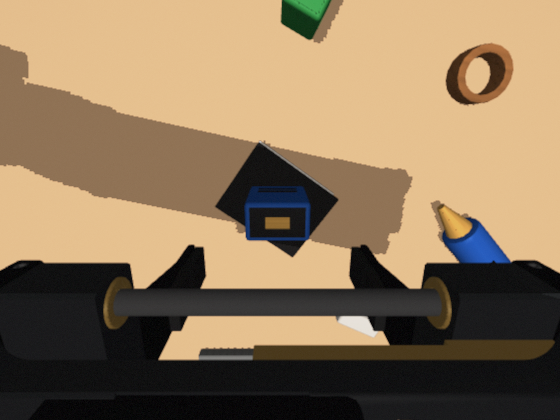

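The pack stands upright on the stand, its top at (277,215), released and square to the tool. Turn 90° at height.

```bash
python3 -m pendant '0 0 0 0.08 0 0; 0 0 0 0.17 0 0; 0 0 0 0.26 0 0; 0 0 0 0.35 0 0; 0 0 0 0.44 0 0; 0 0 0 0.53 0 0; 0 0 0 0.53 0 0'; python3 -m pendant '0 0 0 0.1 0 0; 0 0 0 0.2 0 0; 0 0 0 0.3 0 0; 0 0 0 0.4 0 0; 0 0 0 0.5 0 0; 0 0 0 0.517 0 0; 0 0 0 0.517 0 0; 0 0 0 0.517 0 0'; python3 w.py w3;python3 - <<'E'
from m import *
Z=P[...,2]
rect((Z>.08)&(Z<.105)&(abs(P[...,0]-.52)<.06)&(abs(P[...,1]+.012)<.06),.094,"pack")
s=r.read_state();M=R.from_quat(s["eef_rot"]).as_matrix();print(s["joint_positions"].round(2),s["ee_pos"],np.degrees(np.arctan2(M[1,1],M[0,1])),shift(np.array([.5199,-.012,.048])-s["ee_pos"]),M.round(3).tolist())
E
```

```text
time: 10.75
ee_pos: [0.5192, -0.012, 0.1626]
eef_rot: [-0.622, -0.335, 0.624, -0.334]
ft_force: [-0.1, 0.5, -0.9]
width: 0.0871
time: 11.55
ee_pos: [0.5196, -0.012, 0.1633]
eef_rot: [-0.703, -0.077, 0.703, -0.077]
ft_force: [0.0, -0.2, -0.6]
width: 0.087
11.55 [ 0.5196 -0.012   0.1633] cam [0.599 0.005 0.325]
pack 2635 [521.2 -12.6] [55.1 33.5] 12.5 zmed 0.0937
[-0.65  0.15  0.65  1.85 -0.1   1.18 -1.33] [ 0.51966459 -0.01203155  0.16337804] -77.618993936011 [ 4.61511879e-01  9.69292837e-05 -1.07363323e-03] [[-0.0, 0.214, -0.977], [-0.0, -0.977, -0.214], [-1.0, -0.0, 0.0]]
```

Pack yaw and centre agree with the tool. Before gripping, I take a close look at the charger from above its seat.

```bash
python3 -m pendant '-0.05 0.15 0 0 0 0; -0.05 0.35 0.03 0 0 0; -0.05 0.55 0.1 0 0 0; -0.05 0.75 0.15 0 0 0; -0.05 0.9 0.2 0 0 0; -0.05 1 0.22 0 0 0; -0.05 1 0.22 0 0 0; -0.05 1 0.22 0 0 0'; python3 w.py w4; python3 - <<'E'
from m import *
Z=P[...,2]; X=P[...,0];Y=P[...,1]; near=(abs(X-.54)<.13)&(abs(Y+.265)<.09)
rect(near&(Z>.008)&(Z<.02),.014,"base")
rect(near&(Z>.07)&(Z<.085),.078,"tower")
rect(near&(Z>.045)&(Z<.058),.052,"post+housing")
rect(near&(Z>.045)&(Z<.060)&(X<.51),.054,"post")
rect(near&(Z>.045)&(Z<.053)&(X>.55),.050,"housing")
m=near&(hsv[...,2]>170)&(hsv[...,1]<40)&(Z<.025); print(m.sum(), hsv[near&(Z>.008)&(Z<.02)].reshape(-1,3)[::200].tolist()[:8])
if m.sum()>50: rect(m,.014,"patch")
E
```

```text
time: 12.4
ee_pos: [0.5185, -0.2683, 0.1757]
eef_rot: [-0.703, -0.075, 0.703, -0.075]
ft_force: [-0.3, 0.8, 0.1]
width: 0.0869
12.4 [ 0.5185 -0.2683  0.1757] cam [ 0.598 -0.252  0.337]
base 4560 [ 521.6 -273.3] [98.9 89.3] 12.3 zmed 0.0136
tower 973 [ 560.6 -264.9] [12.1 59.1] 12.2 zmed 0.0772
post+housing 5108 [ 592.1 -257.9] [55.4 74.3] 12.2 zmed 0.0494
post 758 [ 486. -281.] [14.2 59.3] 12.2 zmed 0.053
housing 5048 [ 592.1 -257.9] [55.8 74.8] 12.2 zmed 0.0494
733 [[14, 50, 86], [20, 9, 85], [15, 12, 84], [16, 23, 147], [25, 11, 139], [30, 9, 85], [15, 6, 82], [8, 12, 84]]
patch 722 [ 512.8 -275.1] [32.4 30.6] 12.2 zmed 0.0141
```

View pics/w4.png

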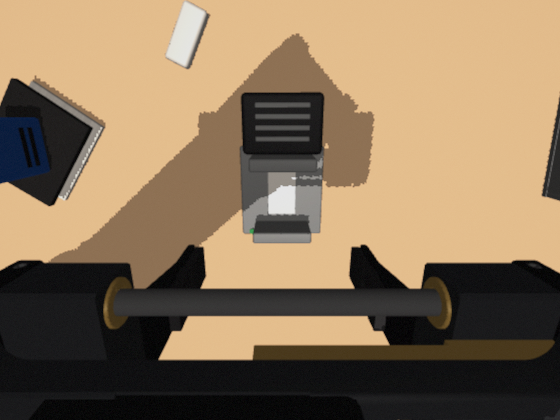

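Charger view: tower at (285,163), post at (282,237), white patch at (282,195), housing at (283,122). After the wrist offset seen on the pack (+1.3, −0.6 mm), the seat is at about (521.4, −272.5) mm, yaw 12.2°. Back to the stand to grip.

```bash
python3 -m pendant '0 -0.15 0 0 0 0; 0 -0.35 -0.04 0 0 0; 0 -0.55 -0.1 0 0 0; 0 -0.75 -0.15 0 0 0; 0 -0.9 -0.2 0 0 0; 0.05 -1 -0.22 0 0 0; 0.05 -1 -0.22 0 0 0; 0.05 -1 -0.22 0 0 0'; python3 - <<'E'
from h import *
s=r.read_state();M=R.from_quat(s["eef_rot"]).as_matrix();print(s["ee_pos"],np.degrees(np.arctan2(M[1,1],M[0,1])),shift(np.array([.5199,-.012,.048])-s["ee_pos"]))
E
```

```text
time: 13.25
ee_pos: [0.5194, -0.0107, 0.1635]
eef_rot: [-0.703, -0.076, 0.703, -0.076]
ft_force: [-0.2, -1.3, 0.5]
width: 0.0874
[ 0.51943781 -0.01070938  0.16348034] -77.62008270277032 [ 0.46191986  0.00554414 -0.00085182]
```

```bash
python3 -m pendant '0.1 0.003 0 0 0 0; 0.2 0.003 0 0 0 0; 0.28 0.003 0 0 0 0; 0.34 0.003 0 0 0 0; 0.4 0.003 0 0 0 0; 0.44 0.003 0 0 0 0; 0.462 0.003 0 0 0 0; 0.462 0.003 0 0 0 0'; python3 -m pendant '0 0 0 0 0 0; 0 0 0 0 0 0; 0 0 0 0 0 0' ; python3 -m pendant '0 0 0 0 0 0; 0 0 0 0 0 0; 0 0 0 0 0 0; 0 0 0 0 0 0; 0 0 0 0 0 0; 0 0 0 0 0 0; 0 0 0 0 0 0; 0 0 0 0 0 0' -1 30;  python3 -m pendant '0 0 0 0 0 0; 0 0 0 0 0 0; 0 0 0 0 0 0; 0 0 0 0 0 0'
```

```text
time: 14.05
ee_pos: [0.5197, -0.0132, 0.0478]
eef_rot: [-0.703, -0.075, 0.703, -0.075]
ft_force: [-0.1, 0.5, 1.2]
width: 0.087
time: 14.35
ee_pos: [0.5203, -0.0127, 0.0485]
eef_rot: [0.703, 0.075, -0.703, 0.075]
ft_force: [-0.4, 0.8, -0.1]
width: 0.0869
time: 15.15
ee_pos: [0.5199, -0.0126, 0.048]
eef_rot: [0.703, 0.075, -0.703, 0.075]
ft_force: [-0.4, 0.0, -0.0]
width: 0.0342
time: 15.55
ee_pos: [0.5199, -0.0126, 0.048]
eef_rot: [-0.703, -0.075, 0.703, -0.075]
ft_force: [-0.4, 0.6, 0.3]
width: 0.0341
```

Gripped at 34 mm, its width. Lift and carry to the charger.

```bash
python3 -m pendant '-0.02 0 0 0 0 0; -0.05 0 0 0 0 0; -0.1 0 0 0 0 0; -0.17 0 0 0 0 0; -0.25 0 0 0 0 0; -0.31 0 0 0 0 0; -0.34 0 0 0 0 0; -0.34 0 0 0 0 0'; python3 -m pendant '0 0.04 0.01 0 0 0; 0 0.13 0.03 0 0 0; 0 0.27 0.06 0 0 0; 0 0.42 0.1 0 0 0; 0 0.57 0.13 0 0 0; 0 0.72 0.16 0 0 0; 0 0.85 0.19 0 0 0; 0 0.93 0.2 0 0 0'; python3 -m pendant '0 0.03 0 0 0 0;0 0.03 0 0 0 0; 0 0.03 0 0 0 0'; python3 - <<'E'
from h import *
s=r.read_state();M=R.from_quat(s["eef_rot"]).as_matrix();print(s["ee_pos"],np.degrees(np.arctan2(M[1,1],M[0,1])),s["width"],shift(np.array([.5214,-.2725,.032])-s["ee_pos"]))
E
```

```text
time: 16.35
ee_pos: [0.5206, -0.0127, 0.1343]
eef_rot: [0.704, 0.075, -0.702, 0.075]
ft_force: [0.3, -0.1, -3.2]
width: 0.0335
time: 17.15
ee_pos: [0.5181, -0.2546, 0.1322]
eef_rot: [-0.703, -0.073, 0.704, -0.074]
ft_force: [0.2, -0.1, -2.6]
width: 0.0342
time: 17.45
ee_pos: [0.5216, -0.2567, 0.1324]
eef_rot: [-0.703, -0.076, 0.703, -0.075]
ft_force: [-0.2, 0.3, -2.7]
width: 0.034
[ 0.52156373 -0.2567321   0.1324126 ] -77.78101727371673 0.03397814939402889 [0.40159706 0.06192176 0.0136742 ]
```

```bash
python3 -m pendant '0 0.03 0.007 0 0 0; 0 0.062 0.014 0 0 0; 0.05 0.062 0.014 0 0 0; 0.09 0.062 0.014 0 0 0; 0.09 0.062 0.014 0 0 0; 0.09 0.062 0.014 0 0 0'; python3 w.py w5; python3 - <<'E'
from m import *
s=r.read_state();M=R.from_quat(s["eef_rot"]).as_matrix();print(s["ee_pos"],np.degrees(np.arctan2(M[1,1],M[0,1])),shift(np.array([.5214,-.2725,.032])-s["ee_pos"]))
Z=P[...,2]; X=P[...,0];Y=P[...,1]; near=(abs(X-.54)<.13)&(abs(Y+.265)<.09)
h=s["ee_pos"][2]-.018+.064; print(h)
rect(near&(Z>h-.008)&(Z<h+.008)&(X<.55),h,"pack")
rect(near&(Z>.07)&(Z<.085)&(X>.54),.078,"tower")
rect(near&(Z>.045)&(Z<.060)&(X<.51),.054,"post")
rect(near&(Z>.045)&(Z<.053)&(X>.55),.050,"housing")
E
```

```text
time: 18.05
ee_pos: [0.5212, -0.2734, 0.1099]
eef_rot: [-0.703, -0.075, 0.704, -0.075]
ft_force: [-0.9, -0.2, -3.1]
width: 0.0335
18.05 [ 0.5212 -0.2734  0.1099] cam [ 0.6   -0.257  0.272]
[ 0.52151168 -0.27359342  0.11041852] -77.82497933161177 [ 0.31367464 -0.00432059 -0.00054921]
0.1564185162993344
pack 3556 [ 540.5 -270. ] [19.5 56.1] 12.2 zmed 0.1552
tower 1741 [ 560.5 -264.8] [12.7 59.2] 12.2 zmed 0.0772Traceback (most recent call last):
  File "<stdin>", line 7, in <module>
  File "m.py", line 4, in rect
    n,l,st,ce=cv2.connectedComponentsWithStats(m.astype(np.uint8)); k=1+st[1:,4].argmax(); v,u=np.where(l==k)
                                                                        ~~~~~~~~~~~~~~~^^
ValueError: attempt to get argmax of an empty sequence
```

View pics/w5.png

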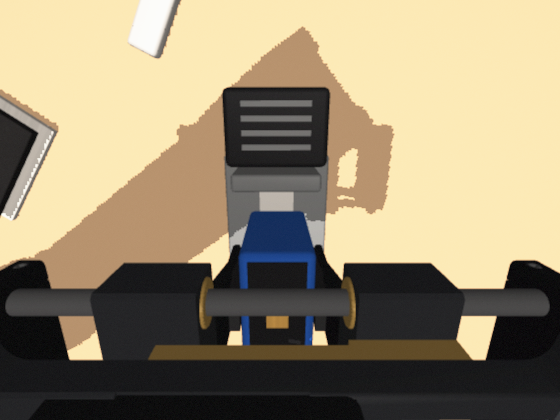

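The held pack, with its top edge at (277,257), is square with the charger and leaves about 5 mm to the tower at (276,182). The patch lies ahead at (277,202). Descend, slowly at the end.

```bash
python3 -m pendant '0.03 -0.003 0.002 0 0 0; 0.08 -0.003 0.002 0 0 0; 0.13 -0.003 0.002 0 0 0; 0.17 -0.003 0.002 0 0 0; 0.2 -0.003 0.002 0 0 0; 0.22 -0.003 0.002 0 0 0; 0.23 -0.003 0.002 0 0 0; 0.23 -0.003 0.002 0 0 0'; python3 -m pendant '0.015 0 0 0 0 0; 0.03 0 0 0 0 0; 0.042 0 0 0 0 0; 0.052 0 0 0 0 0; 0.06 0 0 0 0 0; 0.066 0 0 0 0 0; 0.07 0 0 0 0 0; 0.07 0 0 0 0 0'
```

```text
time: 18.9
ee_pos: [0.5207, -0.2732, 0.0528]
eef_rot: [-0.703, -0.075, 0.703, -0.075]
ft_force: [-0.4, 0.2, -3.4]
width: 0.034
time: 19.7
ee_pos: [0.5208, -0.2731, 0.0354]
eef_rot: [-0.703, -0.075, 0.703, -0.075]
ft_force: [0.1, -0.1, -2.0]
width: 0.0338
```

```bash
python3 -m pendant '0.003 0 0 0 0 0; 0.006 0 0 0 0 0; 0.008 0 0 0 0 0; 0.008 0 0 0 0 0'; python3 -m pendant '0.002 0 0 0 0 0; 0.004 0 0 0 0 0; 0.004 0 0 0 0 0'
```

```text
time: 20.1
ee_pos: [0.5208, -0.2731, 0.0334]
eef_rot: [-0.703, -0.075, 0.703, -0.075]
ft_force: [0.6, -0.2, -3.4]
width: 0.0337
time: 20.4
ee_pos: [0.5208, -0.2731, 0.0324]
eef_rot: [-0.703, -0.075, 0.703, -0.075]
ft_force: [-0.2, 0.2, -2.5]
width: 0.0339
```

```bash
python3 -m pendant '0.001 0 0 0 0 0; 0.002 0 0 0 0 0; 0.002 0 0 0 0 0';python3 -m pendant '0.001 0 0 0 0 0; 0.002 0 0 0 0 0; 0.002 0 0 0 0 0'
```

```text
time: 20.7
ee_pos: [0.5208, -0.2731, 0.0321]
eef_rot: [0.703, 0.075, -0.703, 0.075]
ft_force: [-1.1, 0.0, -1.8]
width: 0.0339
time: 21.0
ee_pos: [0.5209, -0.2731, 0.0321]
eef_rot: [0.703, 0.075, -0.703, 0.075]
ft_force: [-3.0, 1.8, 5.2]
width: 0.0337
```

Contact at the seat height (0.032). Release, rise and check.

```bash
python3 -m pendant '0 0 0 0 0 0; 0 0 0 0 0 0; 0 0 0 0 0 0; 0 0 0 0 0 0; 0 0 0 0 0 0; 0 0 0 0 0 0; 0 0 0 0 0 0; 0 0 0 0 0 0' 1; python3 -m pendant '-0.03 0 0 0 0 0; -0.1 0 0 0 0 0; -0.2 0 0 0 0 0; -0.32 0 0 0 0 0; -0.45 0 0 0 0 0; -0.58 0 0 0 0 0; -0.6 0 0 0 0 0; -0.6 0 0 0 0 0'; python3 w.py w6; python3 - <<'E'
from m import *
Z=P[...,2]; X=P[...,0];Y=P[...,1]; near=(abs(X-.54)<.13)&(abs(Y+.265)<.09)
v=near&(Z>.07)&(Z<.085); 
u=(X-.5214)*.977+(Y+.2725)*.211
rect(v&(u<.031),.078,"pack"); rect(v&(u>.034),.078,"tower"); rect(near&(Z>.045)&(Z<.06)&(u<-.031),.054,"post")
im2,_=vision.camera("scene"); o=np.hstack([im[60:260,170:400],cv2.resize(im2[150:270,100:238],(230,200)),cv2.resize(im2[200:290,370:474],(230,200))]); cv2.imwrite("pics/fin.png",o)
E
```

```text
time: 21.8
ee_pos: [0.5208, -0.2732, 0.0315]
eef_rot: [0.703, 0.075, -0.703, 0.075]
ft_force: [-0.8, 0.5, -0.9]
width: 0.0847
time: 22.6
ee_pos: [0.5213, -0.2734, 0.1828]
eef_rot: [0.704, 0.075, -0.702, 0.075]
ft_force: [0.3, -0.4, -0.8]
width: 0.0874
22.6 [ 0.5213 -0.2734  0.1828] cam [ 0.6   -0.257  0.345]
pack 2005 [ 521.5 -273.8] [53.3 33.5] 12.2 zmed 0.0777
tower 861 [ 560.6 -264.6] [10.7 59. ] 12.2 zmed 0.0773
post 492 [ 485.9 -281.1] [13.4 59.5] 12.2 zmed 0.0532
```

View pics/fin.png

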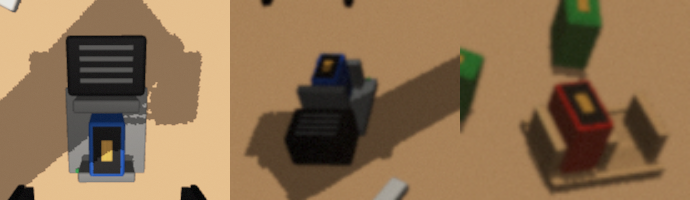

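The pack sits upright between post and tower at (105,148) in the left panel. Its top is at 77.7 mm, i.e. seat + 64, and its yaw matches the charger's. The red pack, at (580,110) in the right panel, still stands in the rack.

```bash
python3 -m pendant '0 0 0 0 0 0; 0 0 0 0 0 0'; python3 -c "from bench import close_job; print(close_job())"
```

```text
time: 22.9
ee_pos: [0.5203, -0.2729, 0.1805]
eef_rot: [-0.703, -0.075, 0.704, -0.075]
ft_force: [-0.1, -0.1, -0.6]
width: 0.0872
the job is handed in; nothing more can be done
None
```

The blue battery is on charge, and I handed the job in at 22.9 s. I gripped it by its narrow ends in the rack and set it upright on the stand. There I let go, took it by its broad sides and lowered it into the charger until it touched.

**Last checks, with the gripper clear:**
- **Height:** the pack's top is at 77.7 mm, which is seat height plus 64 mm, so it is fully home.
- **Alignment:** its yaw is 12.2°, the same as the charger's. It sits about 2 mm toward the post and 0.6 mm sideways of the middle, within the 6 mm of clearance at each end.
- **Red battery:** it is still standing in its bay of the rack.

**Departures from plan:**
- **Contact force:** setting the pack on the stand pressed briefly to about 23 N before I backed off. The charger contact was about 5 N.
- **Camera disagreement:** the top and wrist cameras differed by about 3 mm on positions. I used the wrist view, corrected by the offset seen on the pack itself.

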